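# Turn the bent cover over against the step

## Task

The bent sheet metal cover lies flange up on the low dark ledge of the turn-over rest. Without gripping or lifting it and touching its flange only from the outside, push it by the flange across the ledge until its far edge is braced against the step, and keep pushing so that it tips up about that edge and flips over onto the rail: it must end lying flat and upside down on the rail, flange hanging down behind the rail, roughly square to it. Leave everything else in the tray alone.

Things in the scene. Friction and masses are not known exactly. Their poses are not given: they have to be found in the camera images.
- rest: Fixed rest, dark steel ledge and bare light metal rail, 160 wide (y), on the tray floor, 3 above the work surface. Origin on the tray floor, under the step's face, mid-width; x from ledge to rail (away from the robot within 26 degrees), z up. Low ledge: x -165 to 0, top at z 37. Step: at x = 0, upright, 8 high. Rail: x 0 to 72, top at z 45; behind it a sheer drop to the tray. Ledge and rail are open at the sides.
- cover: Loose bent steel cover, 0.2 to 0.4 kg: flat web 95 (x) by 110 (y), 4 thick, five dark round holes, and a flange 4 thick along the whole near (-x) side, reaching 30 above the web's underside. Origin: centre of the web's underside; z towards the flange's side (up at first, down when flipped). Starts on the ledge, far edge 12 to 40 from the step at its middle, up to 0.2 rad off square.
- cover_foot (a point): Middle of the far (+x) lower edge of the cover's web (cover frame 47.5, 0, 0): the edge to brace against the step, about which the cover tips when its flange is pushed on. Once past upright (then 95 tall above the ledge) it falls over onto the rail by itself.
- step_edge (a point): Middle of the upper edge of the step (rest frame 0, 0, 45).
- cover_flange (a point): Centre of the outer face of the cover's flange, where it is pushed, 15 above the web's underside (cover frame -47.5, 0, 15). As the cover tips, this point rises along an arc about the braced edge; a finger that does not rise with it wedges the cover against the step.
- hammer_head: Bystander: bronze hammer head without handle, 82 long (x), 38 round, lying on the tray beside the rest's left (+y) side. Origin centre of underside.
- stop_finger: Bystander: yellow anodized stop finger, 85 (x) by 24 by 34 high, on the tray beside the rest's right (-y) side. Origin centre of underside.
- die_a: Bystander: polished radius die, 120 (x) by 44 by 52 high, nose radius 12. Origin centre of underside.
- die_b: Bystander: polished radius die, 120 (x) by 44 by 56 high, nose radius 16. Origin centre of underside.
- clamp: Bystander: cast steel hold-down clamp, 112 (x) by 36 by 58 high. Origin centre of underside.
- blank: Bystander: plain flat steel blank 100 (x) by 70 by 4, no flange, lying on the tray. Origin centre of underside.
- button_box: Bystander, fixed: large black push button box 110 by 110 on a bracket, its top 110 above the origin (centre of the bracket's underside), a round black button on top reaching to about 140. Not to be pressed.
- button (a joint): Travel of that push button, 0 = out, 0.006 m = fully pressed.
Not all that is in view belongs to the job. Leave any orange or turquoise look-alike of the cover alone.

How it is judged (in metres and radians):
On the way, in this order (a step that is already met when the one before it is completed fails the run):
1. the cover is tipped up well past 50 degrees with its far edge still down on the ledge, braced against the step (angle between cover's own z axis and vertical between 0.9 and 1.7 rad and x of cover_foot in the frame of rest between -0.012 and 0.004 m and z of cover_foot in the frame of rest below 0.044 m), for 0.05 s.
2. the cover lies upside down on the rail (angle between cover's own z axis and vertical above 2.99 rad and z of cover in the frame of rest between 0.045 and 0.054 m and x of cover in the frame of rest between 0.02 and 0.07 m and y of cover in the frame of rest between -0.05 and 0.05 m and angle between the x axis of cover and the x axis of rest, either way round below 0.35 rad), for 0.2 s.
At the end, for the whole second after the job is handed in: The cover lies at rest upside down on the rail, within 0.15 rad of flat, its web's underside 45 to 54 mm above the rest's origin, its centre 20 to 70 mm beyond the step and within 50 mm of the rail's mid-width, within 0.35 rad of square; flange behind the rail (all of step 2 and linear speed of cover below 0.02 m/s and angular speed of cover below 0.2 rad/s); the robot touches nothing.
It fails at once if the cover is lifted or carried: its far edge rises more than 25 mm above the rail's top (height (world z) of cover_foot above 0.073 m).
It fails at once if the flange is gripped: a finger presses on the inner face of the flange (contact force between the fingers and cover_c2 above 1 N).
It fails at once if the push button is pressed (value of joint button above 0.003 m).
It fails at once if a loose bystander is moved more than 15 mm (distance of any of hammer_head, stop_finger, die_a, die_b, clamp, blank from where it was at the start of the episode above 0.015 m).
It also fails if it takes over 42 s, if anything falls off the work surface, if the arm or the gripper's body presses on something with over 40 N, if the wrist force passes 120 N, or if a joint passes its speed limit or range.

## Robot

A 6-joint arm with a two-finger parallel gripper is mounted at the origin on the work surface. World frame = base frame: x ahead of the robot, y to its left, z up, the work surface at z = 0. Lengths are in m, angles in degrees, forces in N, time in s.
With the tool pointing down it reaches from about 0.35 to 0.975 m from the base axis. Payload 7.1 kg.
Tool frame: the origin (TCP) lies on the centre line of the jaws, within the pads' length; the fingertips stand 22 mm ahead of it and the grasp point (between the pads) lies 3 mm ahead of it (nose_length is the distance from the TCP to the fingertips, in m); z points along the fingers, y is the line along which they close (so a half turn about z gives the same grasp; the last joint's range is limited). The gripper opens to 88 mm and grips with 3 to 60 N. Pads are 20 mm wide; open, the fingers measure 115 mm over their backs; the gripper's body (75 mm by 178 mm) begins 61 mm behind the grasp point.
Start: joints at [-72.422, 24.242, 93.386, -0, 62.372, -1.089], TCP at [0.2, -0.592, 0.245] pointing down, gripper open.
Joint ranges: [-172.04, 172.04], [-51.8, 120.97], [4.93, 147.93], [-75.15, 255.16], [6.16, 154.13], [-145.62, 145.62]. Speed limits (degrees/s): [136.94, 136.94, 172.46, 180, 180, 180].

## Interface

Orientations are given as a 3x3 rotation matrix whose columns are the frame's x, y, z axes.
In Python, from bench import * gives the robot as it stands. The module is installed in compiled form; this text tells all that it offers.
- The arm moves only by the tool move_arm, never from a script. Its argument "deltas" is a list of rows, each a list of 3 entries, a list of its own where there are three numbers: the finger opening in mm, from 0 to 87.8, then the shift along the tool's x, y, z each as a share of 0.03 m, from -1 to 1, then the turn about the tool's z as a share of 4 degrees, from -1 to 1. In form: [[gripper, [x, y, z], spin], ...]. A call has 1 to 5 rows; each row shifts and turns the commanded pose from where the row before left it, along the tool's axes as they then stand; what a row does not reach is not made up. A row lasts 1/8 s, in which the tool goes at most 62.5 mm and 10.7 degrees, less where a joint would pass 70% of its speed; a pose out of reach is approached as far as the arm can. A call with a number of a shift or a turn outside -1 to 1 is refused whole. A call with a gripper value outside its range is refused whole. The fingers move at their own pace and stop on an object; the grip force is fixed at half the most. Time passes only in rows, so rows that do not move let the fingers close. It gives the time, the measured TCP pose, the force, the opening and the grip force at its end, in the units of the state.
- sense(): the state, without advancing time (a new reading comes with each control period).
- snapshot(name): name is "scene" or "side" or "wrist"; returns the picture (480x640x3 uint8, red, green, blue); there is no depth.
- calibration(name): a dict with "fov_y" (degrees; the focal length in pixels is half the picture's height over the tangent of half this angle, whatever the lens; pixels are square), "cx", "cy" (the principal point, pixels), "dist_coeffs" ([k1, k2, p1, p2, k3] as OpenCV has them; the pictures are not rectified), "R" (3x3) and "t" (3): a world point X has camera coordinates R X + t. Camera axes: x right, y down, z forward; pixel columns grow to the right and rows downward; lengths in m; the calibration is good to about 2 mm. A picture is of the moment at which its call begins: read the wrist's pose just before it. calibration takes no time and is no camera call; for the wrist camera it gives the pose at the moment of the call.
- hand_in(): hands the job in; it is judged then, once.
The state is a dict: "time": time; "q": joint angles; "qd": joint speeds; "joint_efforts": joint torques, N m; "tcp_pos": TCP position; "tcp_rot": TCP orientation; "force": force on the tool from outside, world axes, zero at the start; "moment": the same for the moment, N m; "grip_width": opening from 0.0 (shut) to 1.0 (fully open); "gripper_force": force on a finger pad.
Only numpy, scipy, OpenCV 4.12 (cv2) and the standard library are available. Lean on these libraries where they do the work, as an engineer would, in place of code of your own. Each camera call takes 0.05 s, during which the arm holds its last target. There are 200 camera calls.

## Working session

There is one attempt and no reset: what is moved stays moved. The work goes in short steps, Python scripts to look and compute and a tool call to move; the robot and the scene stay as the last step left them, time stands still between calls to the robot, and variables do not carry over. Pictures are saved under pics/ and viewed, at most 10 in all, crops included, and the job is handed in when it is done.

Besides the shell and the picture viewer there is one more tool, called as a command line: name --argument value ..., lists and objects as JSON in quotes. move_arm: Moves the arm, as the interface text tells. Shift numbers are shares of 0.03 m and turn numbers shares of 4 degrees, none past 1 either way. Its arguments: {"type":"object","properties":{"deltas":{"type":"array"}},"required":["deltas"]}

```bash
mkdir -p pics; python3 - <<'E'
from bench import *
import cv2
for n in("scene","side"):
    im=snapshot(n); cv2.imwrite(f"pics/{n}0.png",im[:,:,::-1])
    c=calibration(n); print(n,c)
s=sense();print(s['time'],s['tcp_pos'],s['tcp_rot'],s['force'])
E
```

```text
scene {'fov_y': 54.04322702932766, 'cx': 318.49156106909237, 'cy': 239.4862898262175, 'dist_coeffs': array([-0.06897021,  0.        ,  0.        ,  0.        ,  0.        ]), 'R': array([[ 0.11653201,  0.99314817, -0.0087754 ],
       [ 0.80931683, -0.10007608, -0.57878411],
       [-0.57569659,  0.0603448 , -0.81543359]]), 't': array([-0.07188289, -0.33821361,  1.43704045])}
side {'fov_y': 51.245189423045716, 'cx': 308.5472142178411, 'cy': 237.35061005443538, 'dist_coeffs': array([-0.08322594,  0.        ,  0.        ,  0.        ,  0.        ]), 'R': array([[-0.96598016, -0.25794986,  0.01855282],
       [-0.19591724,  0.68307363, -0.70358145],
       [ 0.1688158 , -0.68328053, -0.7103724 ]]), 't': array([0.46311113, 0.16975356, 1.08980746])}
0.1 [ 0.19993688 -0.59167711  0.24400525] [[ 9.47383885e-01  3.20099385e-01 -3.98143723e-04]
 [ 3.20099631e-01 -9.47383031e-01  1.27273734e-03]
 [ 3.02078312e-05 -1.33321650e-03 -9.99999111e-01]] [ 0.25861404  0.91963765 -0.17175594]
```

View pics/scene0.png

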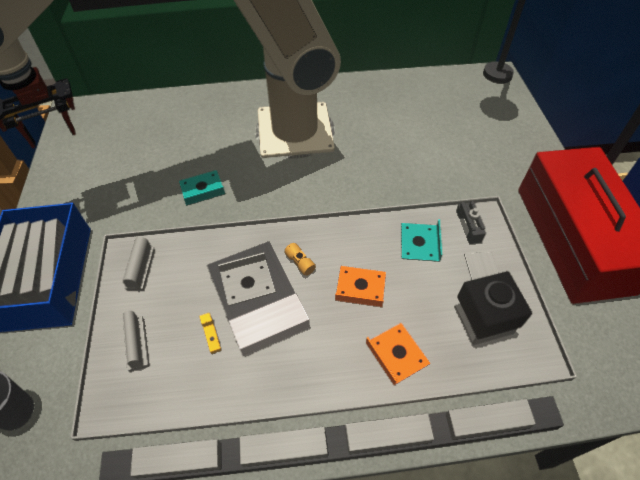

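View pics/side0.png

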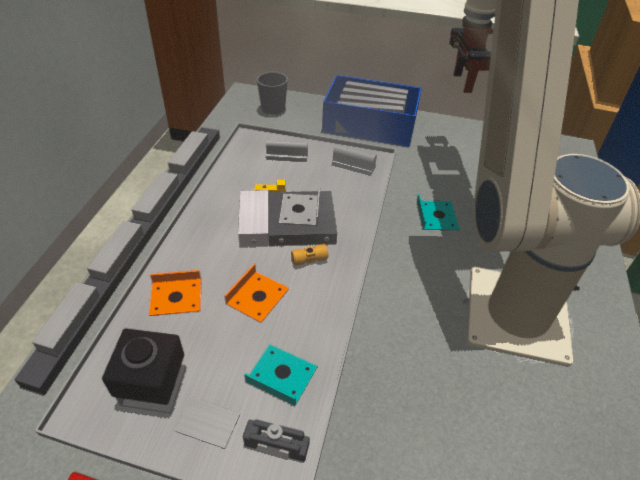

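The scene view shows the rest around (255,295), with the grey cover at (247,282). In the side view they are at (287,215) and (299,208). I'll enlarge both.

```bash
python3 - <<'E'
import cv2,numpy as np
a=cv2.imread("pics/scene0.png")[230:360,195:335]; b=cv2.imread("pics/side0.png")[170:265,225:350]
a=cv2.resize(a,None,fx=4,fy=4,interpolation=cv2.INTER_CUBIC)
b=cv2.resize(b,None,fx=6,fy=6,interpolation=cv2.INTER_CUBIC)
for im,k in((a,4),(b,6)):
    for i in range(0,im.shape[1],10*k): cv2.line(im,(i,0),(i,6),(0,0,255),1)
    for i in range(0,im.shape[0],10*k): cv2.line(im,(0,i),(6,i),(0,0,255),1)
cv2.imwrite("pics/a.png",a);cv2.imwrite("pics/b.png",b)
E
```

```text
(no output)
```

View pics/a.png

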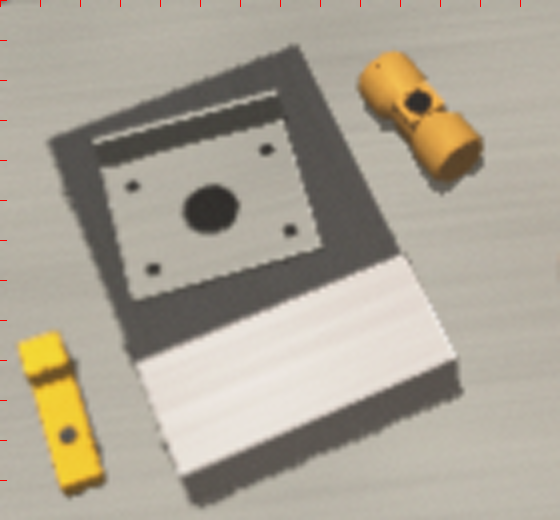

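View pics/b.png

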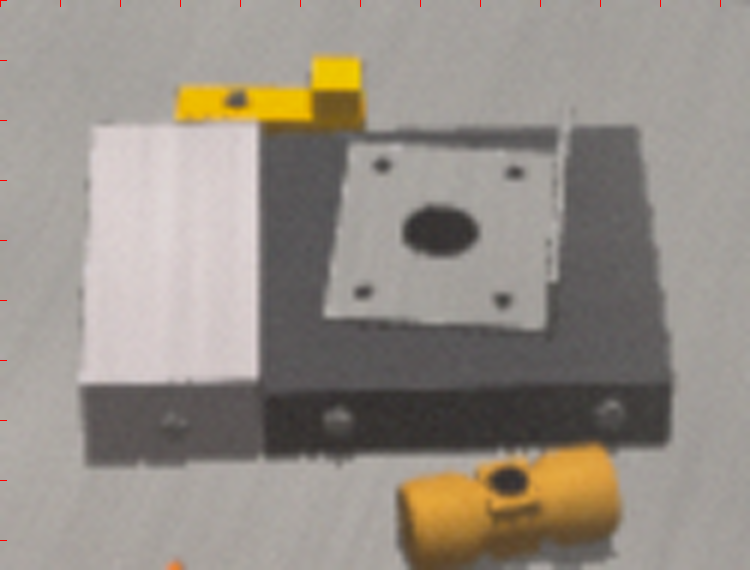

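```bash
cat > fit.py <<'E'
from bench import *
import cv2,numpy as np
from scipy.optimize import least_squares
def proj(n,P):
    c=calibration(n);f=240/np.tan(np.radians(c['fov_y']/2))
    K=np.array([[f,0,c['cx']],[0,f,c['cy']],[0,0,1]])
    return cv2.projectPoints(np.array(P,float),cv2.Rodrigues(c['R'])[0],c['t'],K,c['dist_coeffs'])[0][:,0]
def place(p,L,z):
    c,s=np.cos(p[2]),np.sin(p[2]);L=np.array(L)/1000.
    return np.c_[p[0]+c*L[:,0]-s*L[:,1],p[1]+s*L[:,0]+c*L[:,1],L[:,2]+z]
def fit(d,z,p0):
    def r(p): return np.concatenate([(proj(n,place(p,[q[0] for q in v],z))-[q[1] for q in v]).ravel() for n,v in d.items()])
    s=least_squares(r,p0,loss='soft_l1'); return s.x,r(s.x).reshape(-1,2)
E
cat > m.py <<'E'
from fit import *
A=lambda u,v:(195+u/4,230+v/4)
B=lambda u,v:(225+u/6,170+v/6)
rest={'scene':[((0,-80,45),A(136,360)),((0,80,45),A(402,255)),((72,80,45),A(457,355)),((72,-80,45),A(182,475)),((-165,-80,37),A(50,140)),((-165,80,37),A(297,45))],
'side':[((72,-80,45),B(92,124)),((0,-80,45),B(262,126)),((0,80,45),B(258,381)),((72,80,45),B(80,384)),((-165,-80,37),B(638,127)),((-165,80,37),B(671,381))]}
cov={'scene':[((47.5,-55,4),A(131,299)),((47.5,55,4),A(321,247)),((-43.5,-55,4),A(102,168)),((-43.5,55,4),A(284,122)),((0,0,4),A(211,209)),((-47.5,-55,30),A(93,138)),((-47.5,55,30),A(277,89))],
'side':[((47.5,-55,4),B(349,143)),((47.5,55,4),B(323,318)),((-47.5,55,2),B(547,329)),((-47.5,-55,30),B(572,108)),((0,0,4),B(440,231))]}
p,r=fit(rest,.003,[.6,-.1,0]);print("rest",p,np.degrees(p[2]));print(r.round(1).tolist())
q,r=fit(cov,.040,[.5,-.1,0]);print("cover",q,np.degrees(q[2]));print(r.round(1).tolist())
c,s=np.cos(p[2]),np.sin(p[2]);d=q[:2]-p[:2]
print("cover in rest",c*d[0]+s*d[1],-s*d[0]+c*d[1],np.degrees(q[2]-p[2]))
print("foot",place(q,[(47.5,0,0),(-47.5,0,15)],.04))
E
python3 m.py
```

```text
rest [ 0.61776131 -0.12193133  0.32025717] 18.349384347085273
[[0.1, -0.2], [1.2, -1.5], [0.7, -0.1], [-0.2, -0.5], [-0.4, -1.3], [0.6, -1.2], [-0.3, -0.7], [-0.9, -1.8], [-0.1, -1.0], [-0.9, -0.6], [-0.5, -1.1], [0.0, -0.6]]
cover [ 0.54711644 -0.15525851  0.18689252] 10.708152628808183
[[0.3, 0.1], [0.7, 0.0], [-0.0, -0.5], [0.3, -1.0], [-0.2, -1.5], [-0.1, -0.4], [0.5, -0.3], [-0.8, -1.4], [-1.4, -1.5], [0.1, -0.2], [-1.1, -1.0], [0.5, -0.8]]
cover in rest -0.07754464636886957 -0.009392882195857665 -7.64123171827709
foot [[ 0.59378929 -0.1464327   0.04      ]
 [ 0.50044358 -0.16408432  0.055     ]]
```

```bash
cat > st.py <<'E'
from bench import *
import numpy as np
p=np.array([.6178,-.1219]);a=.3203
R=np.array([[np.cos(a),np.sin(a)],[-np.sin(a),np.cos(a)]])
s=sense();T=s['tcp_rot']
def torest(P): return np.r_[R@(np.array(P)[:2]-p)*1000,(P[2]-.003)*1000]
def delta(x,y,z): # target rest mm (tip z) -> tool shift in 30mm shares
    w=np.r_[p+R.T@(np.array([x,y])/1000),(z+22)/1000+.003]
    return T.T@(w-s['tcp_pos'])/.03
r=torest(s['tcp_pos']);r[2]-=22
print("t",s['time'],"tip in rest",r.round(1),"yaw",np.degrees(np.arctan2(T[1,0],T[0,0])-a).round(2),"F",(R@s['force'][:2]).round(1),s['force'][2].round(1),"w",s['grip_width'])
E
python3 - <<'E'
from st import *
print(delta(-150,-6,120),delta(-150,-6,47))
E
```

```text
t 0.1 tip in rest [-544.5 -314.3  219. ] yaw 0.32 F [0.5 0.8] -0.2 w 0.9976666438685162
[ 13.20727881 -10.19998109   3.31417562] [ 13.20720531 -10.19673693   5.74750679]
```

move_arm --deltas '[[60, [0.95, -0.75, 0], 0.08], [60, [0.95, -0.75, 0], 0], [60, [0.95, -0.75, 0], 0], [60, [0.95, -0.75, 0], 0], [60, [0.95, -0.75, 0], 0]]'

```text
time: 0.72
tcp_pos: [0.3001, -0.4391, 0.2444]
tcp_rot: [[0.949, 0.315, -0.0], [0.315, -0.949, 0.0], [-0.0, -0.001, -1.0]]
force: [-0.9, -0.6, -0.3]
grip_width: 0.68
gripper_force: 0.0
```

move_arm --deltas '[[60, [0.95, -0.75, 0], 0], [60, [0.95, -0.75, 0], 0], [60, [0.95, -0.75, 0], 0], [60, [0.95, -0.75, 0], 0], [60, [0.95, -0.75, 0.3], 0]]'

```text
time: 1.35
tcp_pos: [0.4003, -0.2879, 0.2359]
tcp_rot: [[0.949, 0.315, 0.001], [0.315, -0.949, -0.001], [0.001, 0.001, -1.0]]
force: [0.2, -0.4, -0.4]
grip_width: 0.679
gripper_force: 0.0
```

move_arm --deltas '[[60, [0.95, -0.75, 0.7], 0], [60, [0.95, -0.75, 0.7], 0], [60, [0.95, -0.75, 0.7], 0], [60, [0.6, -0.4, 0.7], 0], [60, [0, 0, 0], 0]]'

```text
time: 1.98
tcp_pos: [0.4723, -0.1793, 0.1502]
tcp_rot: [[0.948, 0.317, -0.003], [0.317, -0.948, 0.001], [-0.003, -0.002, -1.0]]
force: [-0.8, -0.1, 0.9]
grip_width: 0.684
gripper_force: 0.0
```

```bash
python3 - <<'E'
from st import *
print(delta(-150,-6,47))
E
```

```text
t 1.975 tip in rest [-156.2   -8.7  125.2] yaw 0.13 F [-0.8  0.2] 0.9 w 0.684484357905304
[ 0.21435743 -0.08261964  2.60699037]
```

move_arm --deltas '[[60, [0.0, -0.08, 0.8], 0], [60, [0, 0, 0.8], 0], [60, [0, 0, 0.6], 0], [60, [0, 0, 0.3], 0], [60, [0, 0, 0], 0]]'

```text
time: 2.6
tcp_pos: [0.4718, -0.1789, 0.0768]
tcp_rot: [[0.949, 0.314, -0.0], [0.314, -0.949, 0.0], [-0.0, -0.0, -1.0]]
force: [-0.1, 0.8, 0.0]
grip_width: 0.682
gripper_force: 0.0
```

```bash
python3 - <<'E'
from st import *
import cv2
ims=[snapshot("scene")[215:345,190:330],snapshot("side")[140:270,220:360]]
cv2.imwrite("pics/c.png",cv2.resize(np.hstack(ims),None,fx=2.8,fy=2.8,interpolation=cv2.INTER_CUBIC)[:,:,::-1])
E
```

```text
t 2.6 tip in rest [-156.5   -8.1   51.8] yaw -0.04 F [0.2 0.8] 0.0 w 0.6822707448980647
```

View pics/c.png

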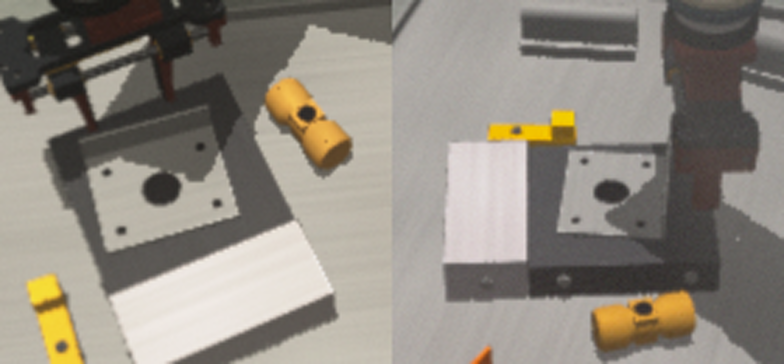

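Both fingers stand just behind the flange at (90,115) and (168,90), on its outside. I'll push toward the step next.

move_arm --deltas '[[60, [0.3, 0, 0.12], 0], [60, [0.2, 0, 0], 0], [60, [0.2, 0, 0], 0], [60, [0.2, 0, 0], 0], [60, [0, 0, 0], 0]]'

```text
time: 3.32
tcp_pos: [0.4983, -0.1697, 0.0731]
tcp_rot: [[0.949, 0.315, 0.001], [0.315, -0.949, -0.0], [0.001, 0.0, -1.0]]
force: [0.3, -0.2, -0.7]
grip_width: 0.684
gripper_force: 0.0
```

move_arm --deltas '[[60, [0.15, 0, 0], 0], [60, [0.15, 0, 0], 0], [60, [0.15, 0, 0], 0], [60, [0.1, 0, 0], 0], [60, [0, 0, 0], 0]]'

```text
time: 3.95
tcp_pos: [0.5138, -0.1646, 0.0731]
tcp_rot: [[0.949, 0.315, 0.001], [0.315, -0.949, -0.0], [0.001, 0.0, -1.0]]
force: [0.6, -0.3, 0.7]
grip_width: 0.681
gripper_force: 0.0
```

```bash
python3 - <<'E'
from st import *
import cv2
ims=[snapshot("scene")[215:345,190:330],snapshot("side")[140:270,220:360]]
cv2.imwrite("pics/d.png",cv2.resize(np.hstack(ims),None,fx=2.8,fy=2.8,interpolation=cv2.INTER_CUBIC)[:,:,::-1])
E
```

```text
t 3.95 tip in rest [-112.2   -7.8   48.1] yaw 0.0 F [ 0.5 -0.5] 0.7 w 0.6813201416811173
```

View pics/d.png

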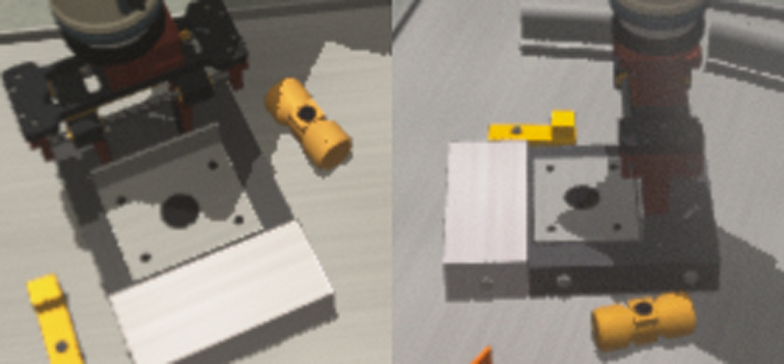

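The cover is now square, with its far edge at about x=534 in the side half and the step at 527, so a few mm remain.

move_arm --deltas '[[60, [0.1, 0, 0], 0], [60, [0.05, 0, 0], 0], [60, [0, 0, 0], 0]]'

```text
time: 4.42
tcp_pos: [0.5177, -0.1632, 0.0731]
tcp_rot: [[0.949, 0.315, -0.0], [0.315, -0.949, 0.0], [0.0, -0.0, -1.0]]
force: [-1.8, 0.6, 0.4]
grip_width: 0.683
gripper_force: 0.5
```

move_arm --deltas '[[60, [0.04, 0, 0], 0], [60, [0, 0, 0], 0]]'

```text
time: 4.68
tcp_pos: [0.5188, -0.1629, 0.073]
tcp_rot: [[0.949, 0.315, -0.0], [0.315, -0.949, 0.0], [-0.0, -0.0, -1.0]]
force: [-0.6, -0.9, 0.5]
grip_width: 0.684
gripper_force: 0.7
```

```bash
python3 st.py
```

```text
t 4.675 tip in rest [-106.9   -7.7   48. ] yaw -0.0 F [-0.9 -0.6] 0.5 w 0.6843247451929984
```

move_arm --deltas '[[60, [0.05, 0, 0], 0], [60, [0, 0, 0], 0]]'

```text
time: 4.92
tcp_pos: [0.519, -0.1628, 0.073]
tcp_rot: [[0.949, 0.315, -0.002], [0.315, -0.949, -0.0], [-0.002, -0.001, -1.0]]
force: [-6.3, -3.6, 6.0]
grip_width: 0.683
gripper_force: 3.7
```

move_arm --deltas '[[60, [0.05, 0, 0], 0], [60, [0, 0, 0], 0]]'

```text
time: 5.18
tcp_pos: [0.519, -0.1627, 0.073]
tcp_rot: [[0.949, 0.315, -0.005], [0.315, -0.949, -0.0], [-0.005, -0.001, -1.0]]
force: [-12.3, -7.2, 8.4]
grip_width: 0.684
gripper_force: 6.7
```

move_arm --deltas '[[60, [0.03, 0, -0.03], 0], [60, [0, 0, 0], 0]]'

```text
time: 5.42
tcp_pos: [0.5192, -0.1626, 0.0732]
tcp_rot: [[0.949, 0.315, -0.006], [0.315, -0.949, -0.0], [-0.006, -0.002, -1.0]]
force: [-11.1, -10.4, 1.5]
grip_width: 0.683
gripper_force: 7.3
```

move_arm --deltas '[[60, [0.05, 0, -0.23], 0], [60, [0.06, 0, -0.23], 0], [60, [0.08, 0, -0.22], 0], [60, [0.09, 0, -0.22], 0]]'

```text
time: 5.92
tcp_pos: [0.5259, -0.1599, 0.1001]
tcp_rot: [[0.949, 0.315, -0.009], [0.315, -0.949, -0.0], [-0.009, -0.003, -1.0]]
force: [-14.8, -10.0, 4.7]
grip_width: 0.684
gripper_force: 9.1
```

```bash
python3 - <<'E'
from st import *
import cv2
ims=[snapshot("scene")[215:345,190:330],snapshot("side")[140:270,220:360]]
cv2.imwrite("pics/e.png",cv2.resize(np.hstack(ims),None,fx=2.8,fy=2.8,interpolation=cv2.INTER_CUBIC)[:,:,::-1])
E
```

```text
t 5.925 tip in rest [-99.2  -7.1  75.1] yaw 0.03 F [-17.2  -4.8] 4.7 w 0.6839137223112128
```

View pics/e.png

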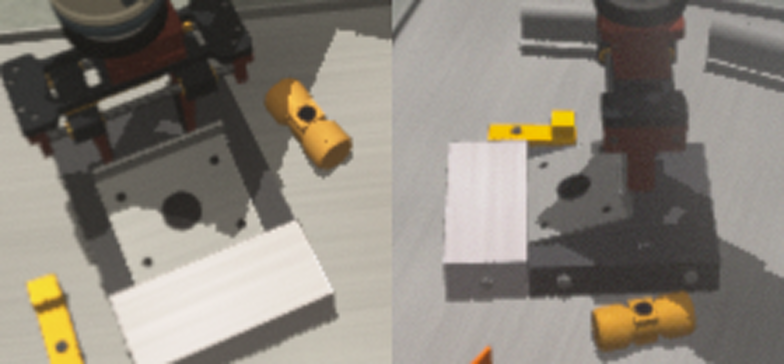

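The cover is tipping: the side half shows the web tilted with its big hole at (573,187), and the force is steady. I'll continue along the arc.

move_arm --deltas '[[60, [0.11, 0, -0.21], 0], [60, [0.12, 0, -0.21], 0], [60, [0.14, 0, -0.19], 0], [60, [0.15, 0, -0.19], 0]]'

```text
time: 6.52
tcp_pos: [0.5405, -0.1551, 0.1248]
tcp_rot: [[0.949, 0.315, -0.01], [0.315, -0.949, -0.001], [-0.01, -0.003, -1.0]]
force: [-18.4, -8.5, 14.3]
grip_width: 0.688
gripper_force: 12.2
```

move_arm --deltas '[[60, [0.16, 0, -0.16], 0], [60, [0.16, 0, -0.15], 0], [60, [0.18, 0, -0.14], 0], [60, [0.18, 0, -0.13], 0]]'

```text
time: 7.02
tcp_pos: [0.562, -0.1483, 0.1438]
tcp_rot: [[0.949, 0.315, -0.005], [0.315, -0.949, -0.0], [-0.005, -0.001, -1.0]]
force: [-14.2, -2.5, 21.2]
grip_width: 0.684
gripper_force: 12.4
```

```bash
python3 - <<'E'
from st import *
import cv2
ims=[snapshot("scene")[215:345,190:330],snapshot("side")[140:270,220:360]]
cv2.imwrite("pics/f.png",cv2.resize(np.hstack(ims),None,fx=2.8,fy=2.8,interpolation=cv2.INTER_CUBIC)[:,:,::-1])
E
```

```text
t 7.025 tip in rest [-61.3  -7.5 118.8] yaw 0.01 F [-14.3   2.1] 21.2 w 0.6839399025469344
```

View pics/f.png

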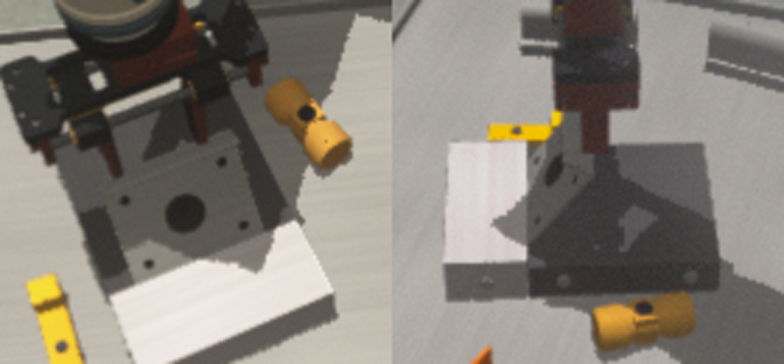

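About 50° tipped, and the side half shows the web steep at (555,180). Next comes a little more rise relative to the push.

move_arm --deltas '[[60, [0.17, 0, -0.16], 0], [60, [0.19, 0, -0.14], 0], [60, [0.2, 0, -0.11], 0], [60, [0.21, 0, -0.09], 0]]'

```text
time: 7.62
tcp_pos: [0.587, -0.1403, 0.1574]
tcp_rot: [[0.949, 0.315, 0.0], [0.315, -0.949, -0.0], [0.0, 0.0, -1.0]]
force: [-1.2, -0.2, 0.6]
grip_width: 0.686
gripper_force: 0.3
```

```bash
python3 st.py
```

```text
t 7.625 tip in rest [-35.   -7.8 132.4] yaw -0.0 F [-1.2  0.2] 0.6 w 0.6856354208490146
```

move_arm --deltas '[[60, [0.2, 0, 0], 0], [60, [0.2, 0, 0], 0], [60, [0.2, 0, 0], 0]]'

```text
time: 8.0
tcp_pos: [0.6054, -0.1345, 0.159]
tcp_rot: [[0.949, 0.315, 0.003], [0.315, -0.949, 0.0], [0.003, 0.001, -1.0]]
force: [-1.7, 3.0, 12.1]
grip_width: 0.68
gripper_force: 5.9
```

```bash
python3 - <<'E'
from st import *
import cv2
ims=[snapshot("scene")[215:345,190:330],snapshot("side")[140:270,220:360]]
cv2.imwrite("pics/g.png",cv2.resize(np.hstack(ims),None,fx=2.8,fy=2.8,interpolation=cv2.INTER_CUBIC)[:,:,::-1])
E
```

```text
t 8.0 tip in rest [-15.8  -8.  134. ] yaw -0.01 F [-0.6  3.4] 12.1 w 0.6799409097924468
```

View pics/g.png

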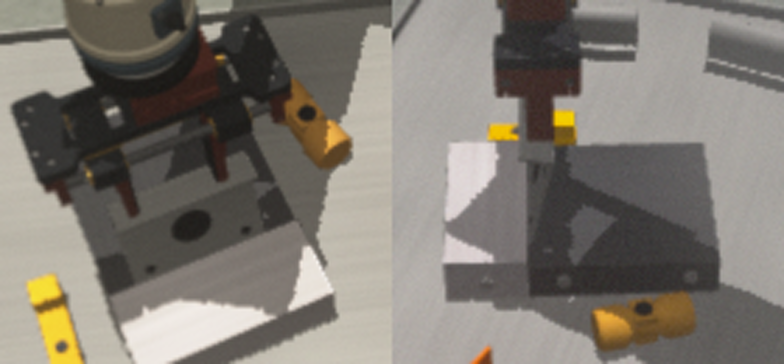

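About 75–80° now, nearly upright; the web is seen edge-on at (537,200) in the side half. I'll ease the downward load slightly and carry on forward.

move_arm --deltas '[[60, [0.12, 0, -0.06], 0], [60, [0.15, 0, -0.02], 0], [60, [0.15, 0, 0], 0]]'

```text
time: 8.48
tcp_pos: [0.6158, -0.1307, 0.1594]
tcp_rot: [[0.949, 0.315, -0.0], [0.315, -0.949, 0.0], [-0.0, -0.0, -1.0]]
force: [0.2, -0.2, 0.0]
grip_width: 0.682
gripper_force: 0.1
```

```bash
python3 st.py
```

```text
t 8.475 tip in rest [ -4.6  -7.7 134.4] yaw -0.01 F [ 0.1 -0.2] 0.0 w 0.6816571599630397
```

move_arm --deltas '[[60, [0, 0, 0], 0], [60, [0, 0, 0], 0], [60, [0, 0, 0], 0]]'

```text
time: 8.85
tcp_pos: [0.6153, -0.1308, 0.1596]
tcp_rot: [[0.949, 0.315, -0.0], [0.315, -0.949, 0.0], [-0.0, -0.0, -1.0]]
force: [0.8, -0.4, -0.1]
grip_width: 0.681
gripper_force: 0.1
```

```bash
python3 - <<'E'
from st import *
from fit import *
rp=[.6178,-.1219,.3203]
for n in("scene","side"):
    g=snapshot(n).mean(2)
    for x in (-70,-50,-30,-10,10,20,30,40,50,60,68,80):
        P=proj(n,place(rp,[(x,y,49) for y in(-40,-20,-9,10,30)],.003)).round().astype(int)
        print(n,x,[int(g[v-1:v+2,u-1:u+2].mean()) for u,v in P])
E
```

```text
t 8.85 tip in rest [ -5.1  -7.7 134.6] yaw -0.01 F [ 0.6 -0.6] -0.1 w 0.6814794185006132
scene -70 [40, 82, 83, 47, 45]
scene -50 [49, 91, 91, 91, 66]
scene -30 [69, 69, 31, 45, 66]
scene -10 [70, 70, 65, 69, 69]
scene 10 [123, 124, 123, 122, 120]
scene 20 [122, 122, 121, 120, 118]
scene 30 [123, 122, 122, 121, 119]
scene 40 [182, 127, 126, 124, 122]
scene 50 [230, 178, 124, 122, 121]
scene 60 [232, 232, 212, 124, 121]
scene 68 [231, 229, 228, 196, 121]
scene 80 [89, 89, 87, 86, 85]
side -70 [86, 86, 87, 65, 58]
side -50 [86, 86, 80, 56, 85]
side -30 [85, 71, 56, 55, 76]
side -10 [79, 66, 67, 64, 60]
side 10 [102, 120, 119, 119, 118]
side 20 [114, 119, 120, 119, 117]
side 30 [118, 119, 118, 117, 117]
side 40 [194, 138, 123, 122, 120]
side 50 [215, 213, 168, 120, 120]
side 60 [216, 216, 216, 170, 118]
side 68 [213, 213, 196, 205, 122]
side 80 [169, 171, 170, 168, 167]
```

The rail is still clear and the cover stands nearly balanced. I'll push on.

move_arm --deltas '[[60, [0.15, 0, 0], 0], [60, [0.15, 0, 0], 0], [60, [0.15, 0, 0], 0], [60, [0, 0, 0], 0]]'

```text
time: 9.45
tcp_pos: [0.6288, -0.1264, 0.1598]
tcp_rot: [[0.949, 0.315, 0.0], [0.315, -0.949, -0.0], [0.0, 0.0, -1.0]]
force: [0.5, -1.0, 1.4]
grip_width: 0.684
gripper_force: 0.5
```

```bash
cat > chk.py <<'E'
from st import *
from fit import *
rp=[.6178,-.1219,.3203]
for n in("scene","side"):
    g=snapshot(n).mean(2)
    for x in (-40,-20,10,40,60,80):
        P=proj(n,place(rp,[(x,y,49) for y in(-40,-20,-9,10,30)],.003)).round().astype(int)
        print(n,x,[int(g[v-1:v+2,u-1:u+2].mean()) for u,v in P])
E
python3 chk.py
```

```text
t 9.45 tip in rest [  9.1  -7.8 134.8] yaw 0.01 F [ 0.1 -1.1] 1.4 w 0.6842005928932761
scene -40 [42, 92, 92, 91, 80]
scene -20 [68, 55, 30, 31, 65]
scene 10 [123, 124, 123, 121, 119]
scene 40 [126, 126, 126, 123, 121]
scene 60 [231, 138, 124, 122, 120]
scene 80 [87, 88, 87, 84, 84]
side -40 [86, 85, 84, 55, 80]
side -20 [87, 78, 56, 56, 85]
side 10 [100, 121, 119, 119, 117]
side 40 [122, 123, 124, 122, 120]
side 60 [217, 198, 135, 119, 117]
side 80 [171, 171, 171, 168, 167]
```

```bash
python3 - <<'E'
from st import *
import cv2
ims=[snapshot("scene")[225:335,200:300],snapshot("side")[140:250,250:350]]
cv2.imwrite("pics/h.png",cv2.resize(np.hstack(ims),None,fx=4,fy=4,interpolation=cv2.INTER_CUBIC)[:,:,::-1])
E
```

```text
t 9.55 tip in rest [  8.7  -7.8 134.9] yaw 0.0 F [0.3 0.1] 1.8 w 0.6779563797750565
```

View pics/h.png

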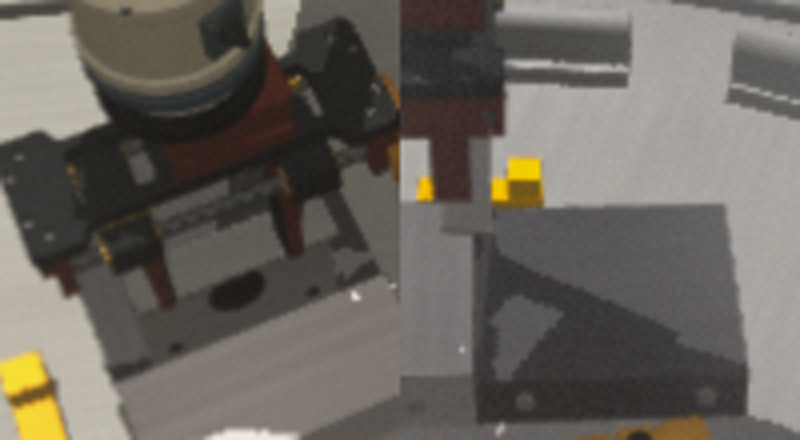

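The side half shows the flange's outer face nearly level (442–490, y≈225), with the finger's underside resting on it and its front just past the edge. That is about 82°, just short of balance. I'll press lightly and drag forward along the edge's arc.

move_arm --deltas '[[60, [0, 0, 0.05], 0], [60, [0.1, 0, 0.02], 0], [60, [0.1, 0, 0.02], 0]]'

```text
time: 10.02
tcp_pos: [0.6351, -0.1245, 0.1582]
tcp_rot: [[0.949, 0.315, 0.002], [0.315, -0.949, 0.0], [0.002, 0.001, -1.0]]
force: [1.3, 1.1, 5.0]
grip_width: 0.681
gripper_force: 2.7
```

```bash
python3 chk.py
```

```text
t 10.025 tip in rest [ 15.6  -7.9 133.2] yaw -0.02 F [1.5 0.6] 5.0 w 0.6811948460458374
scene -40 [41, 92, 92, 91, 79]
scene -20 [56, 56, 43, 38, 61]
scene 10 [122, 123, 122, 121, 119]
scene 40 [126, 125, 125, 123, 121]
scene 60 [189, 124, 123, 121, 119]
scene 80 [88, 87, 85, 84, 83]
side -40 [87, 87, 87, 55, 73]
side -20 [86, 86, 60, 55, 89]
side 10 [100, 119, 120, 119, 118]
side 40 [122, 124, 122, 121, 120]
side 60 [194, 140, 121, 119, 118]
side 80 [171, 171, 172, 170, 167]
```

move_arm --deltas '[[60, [0.12, 0, 0.03], 0], [60, [0.12, 0, 0.03], 0]]'

```text
time: 10.38
tcp_pos: [0.642, -0.1222, 0.1566]
tcp_rot: [[0.949, 0.315, 0.003], [0.315, -0.949, 0.0], [0.002, 0.001, -1.0]]
force: [0.3, 1.5, 7.8]
grip_width: 0.682
gripper_force: 3.9
```

```bash
python3 chk.py
```

```text
t 10.375 tip in rest [ 22.8  -7.9 131.6] yaw -0.01 F [0.8 1.3] 7.8 w 0.6822015290115053
scene -40 [35, 93, 92, 90, 83]
scene -20 [42, 93, 94, 93, 63]
scene 10 [122, 123, 122, 121, 118]
scene 40 [125, 126, 125, 122, 120]
scene 60 [124, 123, 122, 121, 119]
scene 80 [86, 86, 85, 83, 82]
side -40 [86, 88, 87, 59, 63]
side -20 [86, 87, 74, 56, 88]
side 10 [91, 115, 120, 118, 117]
side 40 [122, 123, 124, 122, 121]
side 60 [122, 121, 122, 120, 117]
side 80 [170, 172, 171, 169, 168]
```

move_arm --deltas '[[60, [0.12, 0, 0.02], 0], [60, [0.12, 0, 0.03], 0], [60, [0.12, 0, 0.03], 0]]'

```text
time: 10.85
tcp_pos: [0.6523, -0.1189, 0.154]
tcp_rot: [[0.949, 0.315, 0.003], [0.315, -0.949, -0.0], [0.003, 0.001, -1.0]]
force: [0.6, 0.7, 3.7]
grip_width: 0.684
gripper_force: 2.6
```

```bash
python3 chk.py
```

```text
t 10.85 tip in rest [ 33.7  -8.  129. ] yaw -0.01 F [0.8 0.5] 3.7 w 0.6836569971202355
scene -40 [41, 58, 58, 54, 55]
scene -20 [42, 97, 96, 95, 64]
scene 10 [122, 122, 121, 120, 118]
scene 40 [125, 125, 124, 122, 120]
scene 60 [123, 124, 122, 121, 119]
scene 80 [85, 85, 84, 83, 82]
side -40 [86, 87, 87, 77, 57]
side -20 [88, 87, 86, 55, 84]
side 10 [70, 75, 79, 100, 116]
side 40 [95, 123, 123, 122, 121]
side 60 [121, 121, 121, 120, 119]
side 80 [171, 171, 171, 170, 153]
```

move_arm --deltas '[[60, [0.15, 0, 0.03], 0], [60, [0.1, 0, -0.1], 0], [60, [0, 0, -0.5], 0], [60, [0, 0, -0.5], 0], [60, [0, 0, 0], 0]]'

```text
time: 11.58
tcp_pos: [0.6592, -0.1169, 0.1872]
tcp_rot: [[0.949, 0.315, 0.003], [0.315, -0.949, -0.001], [0.003, 0.002, -1.0]]
force: [0.2, 0.6, 0.0]
grip_width: 0.682
gripper_force: 0.0
```

```bash
python3 chk.py
```

```text
t 11.575 tip in rest [ 40.9  -8.3 162.2] yaw -0.01 F [0.4 0.5] 0.0 w 0.6818138918108838
scene -40 [35, 83, 83, 47, 46]
scene -20 [44, 82, 72, 47, 60]
scene 10 [180, 92, 92, 175, 170]
scene 40 [93, 84, 34, 65, 89]
scene 60 [81, 93, 93, 93, 84]
scene 80 [96, 95, 94, 93, 91]
side -40 [88, 88, 87, 86, 55]
side -20 [88, 87, 88, 60, 73]
side 10 [157, 99, 95, 160, 167]
side 40 [96, 83, 45, 70, 93]
side 60 [78, 97, 97, 95, 85]
side 80 [112, 105, 103, 111, 99]
```

The cover has flipped: the dark hole is at about (40,-9) on the rail. I'll retract and verify.

move_arm --deltas '[[60, [-0.5, 0, -0.8], 0], [60, [-1, 0, -0.8], 0], [60, [-1, 0, -0.5], 0], [60, [-1, 0, 0], 0], [60, [-1, 0, 0], 0]]'

```text
time: 12.3
tcp_pos: [0.5289, -0.1593, 0.2478]
tcp_rot: [[0.949, 0.315, -0.0], [0.315, -0.949, 0.0], [-0.0, -0.0, -1.0]]
force: [0.5, -1.0, -0.3]
grip_width: 0.682
gripper_force: 0.0
```

move_arm --deltas '[[60, [-1, 0, 0], 0], [60, [-1, 0, 0], 0], [60, [0, 0, 0], 0], [60, [0, 0, 0], 0]]'

```text
time: 12.8
tcp_pos: [0.4739, -0.1781, 0.248]
tcp_rot: [[0.949, 0.315, 0.001], [0.315, -0.949, -0.0], [0.001, 0.0, -1.0]]
force: [0.6, -0.2, 0.6]
grip_width: 0.685
gripper_force: 0.0
```

```bash
python3 - <<'E'
from st import *
from fit import *
import cv2
rp=[.6178,-.1219,.3203]
# rectify the plane z=49 of rest, 1 px/mm
for n in("scene","side"):
    X,Y=np.meshgrid(np.arange(-30,110),np.arange(-90,90))
    P=proj(n,place(rp,np.c_[X.ravel(),Y.ravel(),np.full(X.size,49)],.003)).astype(np.float32).reshape(X.shape+(2,))
    g=cv2.remap(cv2.cvtColor(snapshot(n),cv2.COLOR_RGB2GRAY),P[...,0],P[...,1],cv2.INTER_LINEAR)
    m=(g<75).astype(np.uint8); k,l,st,c=cv2.connectedComponentsWithStats(m)
    print(n,[((c[i]-[30,90]).round(1).tolist(),st[i].tolist()) for i in range(1,k) if st[i,4]>8])
    print([int(v) for v in g[90-40,::6]],[int(v) for v in g[::8,30+25]])
E
```

```text
t 12.8 tip in rest [-154.3   -8.   223. ] yaw -0.02 F [ 0.5 -0.4] 0.6 w 0.6845652057890005
scene [([31.7, -4.4], [48, 72, 28, 28, 624]), ([89.0, 24.6], [118, 112, 3, 7, 11]), ([89.1, 33.8], [117, 121, 5, 7, 19]), ([60.7, 35.4], [89, 124, 4, 4, 9]), ([88.8, 40.9], [118, 129, 3, 5, 11])]
[88, 88, 88, 132, 186, 176, 170, 189, 189, 190, 192, 187, 188, 189, 188, 164, 186, 191, 193, 130, 76, 90, 102, 177] [189, 205, 230, 230, 196, 190, 190, 189, 189, 99, 50, 51, 54, 186, 185, 186, 185, 186, 231, 230, 230, 188, 188]
side [([31.6, -2.2], [48, 75, 28, 27, 568]), ([-6.9, 62.0], [19, 147, 9, 11, 93])]
[88, 86, 87, 126, 168, 130, 114, 166, 167, 167, 169, 166, 166, 168, 161, 97, 154, 169, 169, 175, 170, 169, 169, 170] [183, 181, 166, 204, 194, 170, 166, 167, 168, 145, 54, 52, 58, 143, 164, 164, 164, 164, 110, 203, 207, 205, 145]
```

```bash
python3 -c "
from bench import *
print(hand_in())"
```

```text
the job is handed in; nothing more can be done
None
```

The job is handed in; no verdict came back. The last camera measurement has the cover upside down on the rail, centred about 32 mm past the step and within 5 mm of mid-width, with its flange behind the rail and the arm clear. I did not re-measure tilt, squareness or the bystanders at the end.

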